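# Load the condiment caddy, tall pepper mill at the back first

### The arm

A 6-joint arm with a two-finger parallel gripper is mounted at the origin on a cart in front of the work surface, level with it; the furniture and walls round the work are solid. World frame = base frame: x ahead of the robot, y to its left, z up, the work surface at z = 0. Lengths are in m, angles in rad, forces in N, time in s.
With the tool pointing down it reaches from about 0.3 to 0.875 m from the base axis. Payload 6.4 kg.
Tool frame: the origin (TCP) lies midway between the tips of the shut fingers; the grasp point (between the pads) lies 19 mm behind it (ctrl.hold_point_z is the distance from the TCP to the grasp point, in m); z points along the fingers, y is the line along which they close (so a half turn about z gives the same grasp; the last joint's range is limited). The gripper opens to 85 mm and grips with 20 to 120 N. Pads are 22 mm wide; open, the fingers measure 114 mm over their backs; the gripper's body (76 mm by 85 mm) begins 54 mm behind the grasp point. The pads swing forward as they close: fully open they stand 13 mm farther back than shut.
Start: joints at [0.898, 0.181, 1.607, -0, 1.354, -0.206], TCP at [0.259, 0.514, 0.231] pointing down, gripper open.
Joint ranges: [-2.99, 2.99], [-0.89, 2.07], [0.3, 2.58], [-1.14, 4.28], [0, 2.63], [-3.12, 3.12]. Speed limits (rad/s): [2.57, 2.57, 3.01, 3.14, 3.14, 3.14].

### API

Orientations are given as a unit quaternion [w, x, y, z].
In Python, from bench import ctrl gives the robot as it stands.
- The arm moves only by the tool carry_out, never from a script. Its argument "plan" is text: rows parted by semicolons, each of 6 numbers parted by spaces: the shift along the tool's x, y, z as a fraction of full scale, then the turn, a rotation vector about the tool's x, y, z as a fraction of full scale. A call has exactly 8 rows; each row shifts and turns the commanded pose from where the row before left it, along the tool's axes as they then stand; what a row does not reach is not made up. Full scale, the value 1, is 40 mm for a shift and 0.1 rad for a turn. A row lasts 1/12 s, in which the tool goes at most 41.7 mm and 7.16 degrees, less where a joint would pass 70% of its speed; a pose out of reach is approached as far as the arm can. A call with a number of a shift or a turn outside -1 to 1 is refused whole. A call with a gripper value outside its range is refused whole. "claw" is the gripper's target within -1 to 1 (shut at 1, half-way at 0, fully open at -1), set as the call begins (left out, the last holds). The fingers move at their own pace and stop on an object; the grip force is fixed at half the most. Time passes only in rows, so rows that do not move let the fingers close, or fill a call up. It gives the time, the measured TCP pose, the force, the opening and the grip force at its end, in the units of the state.
- ctrl.get_obs(): the state, without advancing time (a new reading comes with each control period).
- ctrl.camera(name): name is "side" or "top"; returns a dict with "pixels" (420x560x3 uint8, red, green, blue), "mtx" (3x3 intrinsics, pixels), "R" (3x3) and "t" (3): a world point X has camera coordinates R X + t. Camera axes: x right, y down, z forward; pixel columns grow to the right and rows downward; lengths in m; the calibration is good to about 2 mm. A picture is of the moment at which its call begins. There is no depth.
- ctrl.hand_in(): hands the job in; it is judged then, once.
The state is a dict: "time_s": time; "q": joint angles; "dq": joint speeds; "joint_efforts": joint torques, N m; "eef_pos": TCP position; "eef_rot": TCP orientation; "wrist_force": force on the tool from outside, world axes, zero at the start; "torque": the same for the moment, N m; "opening": opening from 0.0 (shut) to 1.0 (fully open); "grasp_force": force on a finger pad.
Only numpy, scipy, OpenCV 4.12 (cv2) and the standard library are available. Lean on these libraries where they do the work, as an engineer would, in place of code of your own. Each camera call takes 0.05 s, during which the arm holds its last target. There are 200 camera calls.

### The job

Load the wooden caddy on the left draining board: first stand the dark wooden pepper mill in its back compartment (the one with the tall end board), then stand the salt shaker with the grey top in its front compartment. Set both down gently and upright, not dropped, do not bump the mill while you bring the shaker in, and leave the green-lidded spice jar and the garlic where they are.

Things in the scene. Friction and masses are not known exactly. Their poses are not given: they have to be found in the camera images.
- mill_mid (a point): Dark wooden pepper mill, metal knob on top, on the right draining board. 150 mm tall, round; this point is on its axis half-way up (75 mm above its base), z up. Body up to 58 mm in diameter (to 108 mm above its base), head 50 mm (109 to 139 mm), fixed; knob 12 mm. 0.13 to 0.25 kg. The domed head slips from a light grip; the body, 75 to 100 mm above its base, is the surer hold, with about 25 N.
- shaker_mid (a point): Salt shaker, clear body with grey contents and a light grey domed top, standing on the right draining board. 90 mm tall, round; this point is on its axis half-way up (45 mm above its base), z up along the axis. Body 44 mm in diameter up to about 65 mm, narrowing above. About 0.07 to 0.14 kg.
- caddy: Open wooden caddy, fixed on the left draining board, 190 mm long (its x) by 98 mm wide (its y). Origin at the centre of its underside; its +x points to its back end, which has a board 64 mm tall; the other three walls are 30 mm tall and 6 mm thick. A 6 mm divider 29 mm tall at mid-length makes two compartments, each 86 by 86 mm inside. Compartment floors are 6 mm above the underside. The underside is at the height of the draining boards (z = 0).
- caddy_back (a point): Centre of the back compartment's floor (next to the tall end board); axes as the caddy: x along its length to the back, z up.
- caddy_front (a point): Centre of the front compartment's floor (nearest the robot), 92 mm from the back one; axes as the caddy.
- spice_jar_mid (a point): Bystander: glass spice jar with a green lid, 46 mm in diameter, 106 mm tall, standing on the right draining board; this point is half-way up. Leave it.
- garlic_mid (a point): Bystander: bulb of garlic, 60 mm wide, 59 mm tall, on the left draining board behind the caddy, towards the window; this point is half-way up. Leave it.
There are look-alikes about, which are no part of the job. Leave any purple look-alike of the part that bears mill_mid alone. Leave any yellow look-alike of the part that bears shaker_mid alone.

How it is judged:
On the way:
1. the pepper mill stands upright, at rest and released, in the back compartment while the shaker is still outside the caddy and not held (horizontal distance between mill_mid and caddy_back below 0.024 m and z of mill_mid in the frame of caddy_back between 0.067 and 0.083 m and angle between mill_mid's own z axis and vertical below 0.18 rad and linear speed of mill below 0.03 m/s and contact force between the fingers and mill below 0.1 N and horizontal distance between shaker_mid and caddy above 0.15 m and contact force between the fingers and shaker below 0.1 N), for 0.2 s.
At the end, for the whole second after the job is handed in: The mill stands in the back compartment and the shaker in the front one: bases on the compartment floors (within 8 mm), centres within 24 mm (mill) and 32 mm (shaker) of the compartment centres, tilted less than 0.18 rad (10 degrees), released and at rest (horizontal distance between mill_mid and caddy_back below 0.024 m and z of mill_mid in the frame of caddy_back between 0.067 and 0.083 m and angle between each of mill_mid, shaker_mid's own z axis and vertical below 0.18 rad and linear speed of each of mill, shaker below 0.03 m/s and contact force between the fingers and mill below 0.1 N and horizontal distance between shaker_mid and caddy_front below 0.032 m and z of shaker_mid in the frame of caddy_front between 0.037 and 0.053 m and contact force between the fingers and shaker below 0.1 N); the robot touches nothing.
It fails at once if the mill is let go more than 3 cm above the caddy floor (horizontal distance between mill_mid and caddy below 0.12 m and z of mill_mid in the frame of caddy above 0.111 m and contact force between the fingers and mill below 0.02 N).
It fails at once if the shaker is let go more than 3 cm above the caddy floor (horizontal distance between shaker_mid and caddy below 0.12 m and z of shaker_mid in the frame of caddy above 0.081 m and contact force between the fingers and shaker below 0.02 N).
It fails at once if the gripper, arm or shaker bumps the mill in the caddy while the shaker is held (contact force between the fingers and shaker above 0.5 N and horizontal distance between mill_mid and caddy_back below 0.05 m and contact force between any of the fingers, the arm, shaker and mill above 1 N).
It fails at once if the spice jar is disturbed (moved more than 3 cm) (distance of spice_jar_mid from where it was at the start of the episode above 0.03 m).
It fails at once if the garlic is disturbed (moved more than 3 cm) (distance of garlic_mid from where it was at the start of the episode above 0.03 m).
It also fails if it takes over 72 s, if anything falls off the work surface, if the arm or the gripper's body presses on something with over 40 N, if the wrist force passes 120 N, or if a joint passes its speed limit or range.

## Working session

There is one attempt and no reset: what is moved stays moved. The work goes in short steps, Python scripts to look and compute and a tool call to move; the robot and the scene stay as the last step left them, time stands still between calls to the robot, and variables do not carry over. Pictures are saved under pics/ and viewed, at most 14 in all, crops included, and the job is handed in when it is done.

Besides the shell and the picture viewer there is one more tool, called after "Request:" as name(argument=value, ...) on one line, values as JSON. carry_out: Moves the arm, as the interface text tells. Shift numbers are shares of 40 mm and turn numbers shares of 0.1 rad, none past 1 either way. Its arguments: {"type":"object","properties":{"plan":{"type":"string"},"claw":{"type":"number"}},"required":["plan"]}

```bash
mkdir -p pics
cat > snap.py <<'E'
import sys,cv2,numpy as np
from bench import ctrl
def snap(n,f):
    c=ctrl.camera(n); cv2.imwrite(f'pics/{f}.png',c['pixels'][:,:,::-1]); np.savez(f'pics/{f}.npz',**c); return c
def at(c,u,v,z):
    "world point on pixel ray at height z"
    R,t,K=[np.array(c[k]) for k in('R','t','mtx')]
    o=-R.T@t; d=R.T@np.linalg.solve(K,[u,v,1.]); return o+d*(z-o[2])/d[2]
def proj(c,X):
    p=np.array(c['mtx'])@(np.array(c['R'])@X+c['t']); return p[:2]/p[2]
def tri(c1,p1,c2,p2):
    P=[np.array(c['mtx'])@np.c_[c['R'],c['t']] for c in(c1,c2)]
    X=cv2.triangulatePoints(P[0],P[1],np.array(p1,float),np.array(p2,float)).ravel(); return X[:3]/X[3]
E
python3 - <<'E'
from snap import *
np.set_printoptions(precision=3,suppress=True)
for n in('side','top'):
    c=snap(n,n+'0'); R=np.array(c['R']); print(n,-R.T@c['t'],R.tolist(),c['mtx'])
print(ctrl.get_obs())
E
```

```text
side [0.581 0.467 0.994] [[-0.988231638712641, 0.15255230006534726, 0.011226040802533227], [0.1297098038755553, 0.8746321984269008, -0.4671122822764264], [-0.08107770979679232, -0.460159008626039, -0.8841267396444967]] [[411.595   0.    281.335]
 [  0.    411.595 208.924]
 [  0.      0.      1.   ]]
top [ 0.209 -0.036  1.471] [[-0.0010600479864596476, -0.9999771225633729, -0.006680617347503777], [-0.9792829845801382, 0.0023908490475954116, -0.20248239417946606], [0.20249373424894773, 0.006327573840657892, -0.9792631155104371]] [[533.264   0.    283.514]
 [  0.    533.264 205.666]
 [  0.      0.      1.   ]]
{'time_s': 0.1, 'q': array([ 0.898,  0.181,  1.608, -0.   ,  1.354, -0.206]), 'dq': array([-0.001, -0.002, -0.002, -0.001, -0.001, -0.001]), 'joint_efforts': array([ -0.   , -44.587, -35.224,  -0.   ,   0.004,  -0.   ]), 'eef_pos': array([0.258, 0.513, 0.23 ]), 'eef_rot': array([-0.   ,  0.231,  0.973, -0.001]), 'wrist_force': array([ 0.464, -0.752,  0.5  ]), 'torque': array([-0.019, -0.004,  0.011]), 'grasp_force': 0.0, 'opening': 0.9951470852061429}
```

View pics/side0.png

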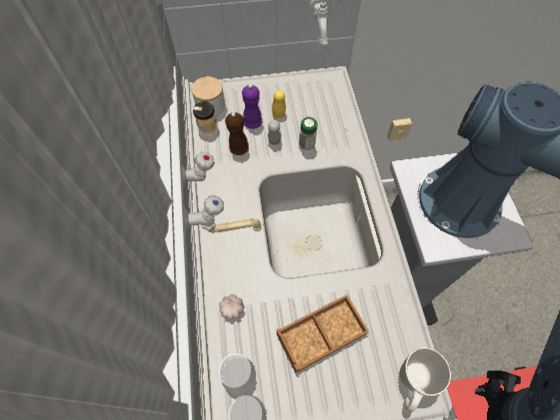

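View pics/top0.png

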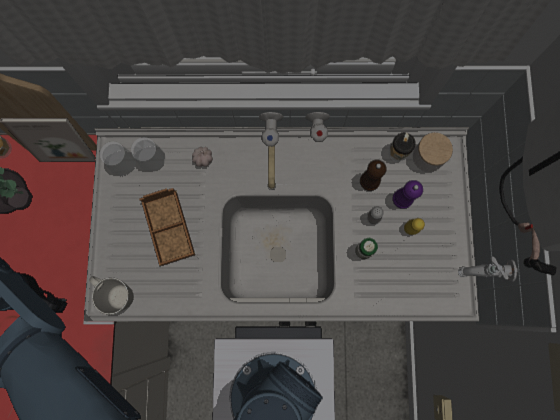

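The side view shows the dark mill at about (236,133), the shaker at (274,132), the spice jar at (308,133), the purple and yellow look-alikes at (251,105) and (279,103), and the caddy at (322,333). In the top view, the mill is at (373,175), the shaker at (376,214), the jar at (368,248) and the caddy at (167,227). I'll enlarge both to get pixel positions.

Run:
```python
import cv2,numpy as np
t=cv2.imread('pics/top0.png');s=cv2.imread('pics/side0.png')
def crop(im,x,y,w,h,k):
    o=cv2.resize(im[y:y+h,x:x+w],None,fx=k,fy=k,interpolation=cv2.INTER_CUBIC)
    for i in range(0,w,10):
        cv2.line(o,(i*k,0),(i*k,4),(0,255,255),1)
        if i%20==0: cv2.putText(o,str(x+i),(i*k,14),0,.35,(0,0,255),1)
    for j in range(0,h,10):
        cv2.line(o,(0,j*k),(4,j*k),(0,255,255),1)
        if j%20==0: cv2.putText(o,str(y+j),(5,j*k+4),0,.35,(0,0,255),1)
    return o
a=np.hstack([crop(t,350,140,80,120,5),crop(t,130,180,80,120,5)])
b=np.hstack([crop(s,220,80,100,90,4),crop(s,270,285,100,90,4)])
cv2.imwrite('pics/ca.png',a);cv2.imwrite('pics/cb.png',b)
```

```text
(no output)
```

View pics/ca.png

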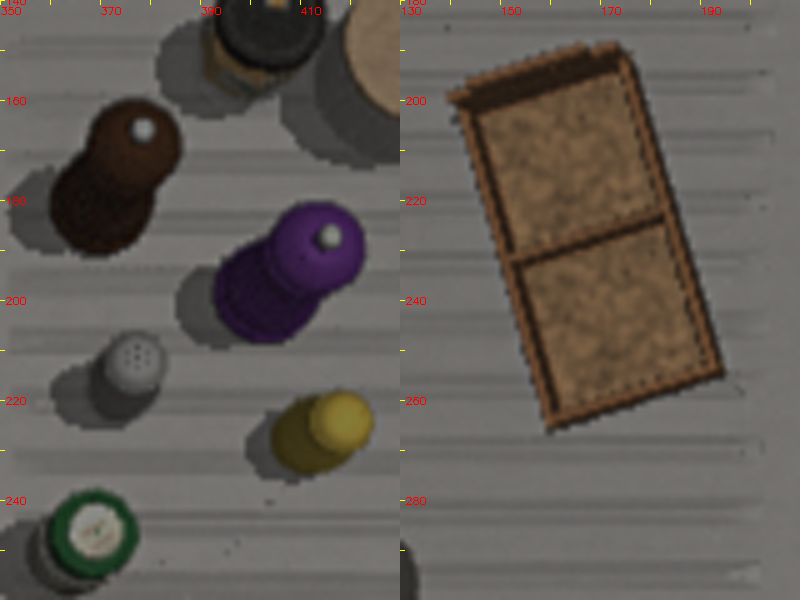

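View pics/cb.png

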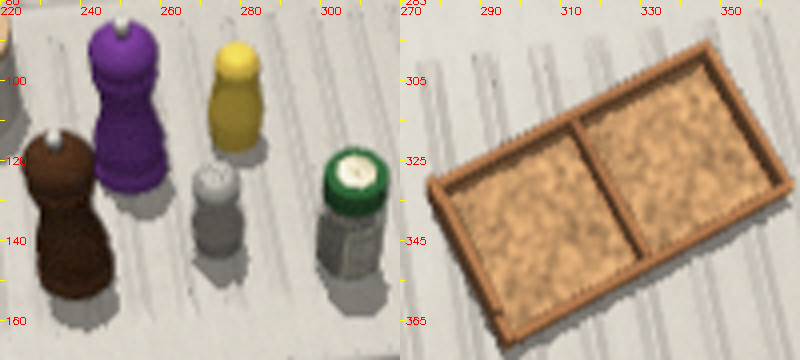

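The crops give these pixels:

| Feature | Top view | Side view |
|---|---|---|
| Mill knob | (378.5,165.5) | (233,115) |
| Shaker dome | (377,212) | (273.5,123) |
| Jar lid | (369,246.5) | (309,122.5) |
| Divider ends | (153,232.5), (182.5,222.5) | (313.5,316.5), (331,349.5) |
| Caddy front corners | (160.5,265.5), (194.5,255) | (368.5,331.5), (347,295.5) |

Run:
```python
from snap import *
np.set_printoptions(precision=4,suppress=True)
T=np.load('pics/top0.npz');S=np.load('pics/side0.npz')
for n,a,b,z in[('mill',(378.5,165.5),(233.3,115.5),.147),('shk',(377,212),(273.5,123.5),.086),('jar',(369,246.5),(309,122.5),.106),
 ('divL',(153,232.5),(331,349.5),.029),('divR',(182.5,222.5),(313.5,316.5),.029),('frL',(160.5,265.5),(368.5,331.5),.03),('frR',(194.5,255),(347,295.5),.03)]:
    print(n,tri(T,a,S,b),at(T,*a,z),at(S,*b,z))
```

```text
mill [ 0.5873 -0.2716  0.1436] [ 0.5872 -0.2714  0.147 ] [ 0.586  -0.2678  0.147 ]
shk [ 0.4773 -0.2734  0.0884] [ 0.4772 -0.2735  0.086 ] [ 0.478 -0.276  0.086]
jar [ 0.3832 -0.2461  0.109 ] [ 0.3831 -0.2463  0.106 ] [ 0.3833 -0.2491  0.106 ]
divL [0.4344 0.3335 0.0187] [0.4326 0.3311 0.029 ] [0.4364 0.3347 0.029 ]
divR [0.4612 0.2536 0.0195] [0.4602 0.2513 0.029 ] [0.4614 0.2563 0.029 ]
frL [0.3424 0.3077 0.0247] [0.3423 0.3062 0.03  ] [0.3432 0.309  0.03  ]
frR [0.3714 0.2169 0.0208] [0.3705 0.2152 0.03  ] [0.373  0.2195 0.03  ]
```

```bash
cat > go.py <<'E'
from snap import *
from scipy.spatial.transform import Rotation as Ro
np.set_printoptions(precision=3,suppress=True)
def tool(yaw_y,tilt):
    "tool y horizontal at yaw_y, z down, then tilted forward (away from tool x)"
    y=np.array([np.cos(yaw_y),np.sin(yaw_y),0]); z=np.array([0,0,-1.])
    return Ro.from_matrix(np.c_[np.cross(y,z),y,z])*Ro.from_euler('y',-tilt)
def cur():
    o=ctrl.get_obs(); q=o['eef_rot']; return o,np.array(o['eef_pos']),Ro.from_quat([q[1],q[2],q[3],q[0]])
def need(p,R,n=8,cm=None):
    "per-row shift/turn for n equal rows from measured pose to target"
    o,p0,R0=cur()
    if cm: p0,R0=cm
    w=(R0.inv()*R).as_rotvec(); step=Ro.from_rotvec(w/n)
    d=(p-p0)/n; print('t',o['time_s'],'pos',p0,'q',o['q'],'f',o['wrist_force'])
    print('turn/row',w/n/.1,'total',w)
    for i in range(n): print((R0*Ro.from_rotvec(w*i/n)).inv().apply(d)/.04)
E
python3 - <<'E'
from go import *
T=np.load('pics/top0.npz');S=np.load('pics/side0.npz')
print('purple',tri(T,(416,187),S,(250.5,86)),at(T,416,187,.147)); print('yellow',at(T,418.5,223,.085)); print('soap',at(T,404,144,.11))
R=tool(np.pi/4,.87); g=np.array([.587,-.270,.092]); print(R.as_matrix())
need(g+R.apply([0,0,.019-.12]),R,24)
need(np.array([.40,.15,.30]),R,12)
E
```

```text
purple [ 0.529 -0.364  0.148] [ 0.53  -0.365  0.147]
yellow [ 0.448 -0.382  0.085]
soap [ 0.657 -0.348  0.11 ]
[[-0.456  0.707  0.54 ]
 [ 0.456  0.707 -0.54 ]
 [-0.764  0.    -0.645]]
t 0.1 pos [0.258 0.513 0.23 ] q [ 0.898  0.181  1.608 -0.     1.354 -0.206] f [ 0.464 -0.752  0.5  ]
turn/row [ 0.057 -0.359  0.125] total [ 0.137 -0.863  0.299]
[-0.596 -0.549  0.077]
[-0.6   -0.541  0.102]
[-0.603 -0.533  0.126]
[-0.604 -0.525  0.151]
[-0.605 -0.516  0.176]
[-0.604 -0.508  0.2  ]
[-0.603 -0.499  0.225]
[-0.601 -0.49   0.249]
[-0.597 -0.481  0.274]
[-0.593 -0.472  0.298]
[-0.588 -0.463  0.322]
[-0.581 -0.454  0.345]
[-0.574 -0.445  0.369]
[-0.566 -0.435  0.392]
[-0.557 -0.426  0.414]
[-0.547 -0.417  0.437]
[-0.536 -0.407  0.458]
[-0.524 -0.398  0.48 ]
[-0.511 -0.389  0.501]
[-0.498 -0.38   0.521]
[-0.483 -0.37   0.541]
[-0.468 -0.361  0.56 ]
[-0.452 -0.352  0.578]
[-0.435 -0.344  0.596]
t 0.1 pos [0.258 0.513 0.23 ] q [ 0.898  0.181  1.608 -0.     1.354 -0.206] f [ 0.464 -0.752  0.5  ]
turn/row [ 0.114 -0.719  0.249] total [ 0.137 -0.863  0.299]
[-0.604 -0.543 -0.144]
[-0.626 -0.529 -0.094]
[-0.644 -0.514 -0.042]
[-0.657 -0.498  0.01 ]
[-0.667 -0.481  0.063]
[-0.672 -0.463  0.117]
[-0.673 -0.445  0.171]
[-0.67  -0.426  0.224]
[-0.662 -0.407  0.277]
[-0.65  -0.387  0.328]
[-0.634 -0.367  0.379]
[-0.614 -0.346  0.428]
```

Request:
carry_out(plan="-0.6 -0.54 -0.2 0 0 0;-0.6 -0.54 -0.2 0 0 0;-0.6 -0.54 -0.2 0 0 0;-0.6 -0.54 -0.2 0 0 0;-0.6 -0.54 -0.2 0 0 0;-0.6 -0.54 -0.2 0 0 0;-0.6 -0.54 -0.2 0 0 0;-0.6 -0.54 -0.2 0 0 0", claw=-1)

```text
time_s: 0.77
eef_pos: [0.3524, 0.2713, 0.2954]
eef_rot: [-0.0, 0.231, 0.973, -0.0]
wrist_force: [0.8, -0.1, -0.3]
opening: 1.001
grasp_force: 0.0
```

Run:
```python
from go import *
R=tool(np.pi/4,.87); need(np.array([.45,-.10,.27]),R,16)
```

```text
t 0.7667 pos [0.352 0.271 0.295] q [ 0.388 -0.174  1.834 -0.     1.483 -0.716] f [ 0.833 -0.113 -0.294]
turn/row [ 0.086 -0.539  0.187] total [ 0.138 -0.863  0.299]
[-0.397 -0.45   0.04 ]
[-0.403 -0.442  0.065]
[-0.407 -0.433  0.091]
[-0.409 -0.425  0.116]
[-0.41  -0.416  0.142]
[-0.409 -0.407  0.168]
[-0.407 -0.398  0.193]
[-0.403 -0.389  0.219]
[-0.398 -0.379  0.243]
[-0.391 -0.37   0.268]
[-0.383 -0.36   0.292]
[-0.373 -0.35   0.315]
[-0.362 -0.341  0.338]
[-0.349 -0.331  0.36 ]
[-0.335 -0.321  0.382]
[-0.32  -0.312  0.402]
```

Request:
carry_out(plan="-0.4 -0.45 0.04 0.09 -0.54 0.19;-0.4 -0.44 0.07 0.09 -0.54 0.19;-0.4 -0.43 0.09 0.09 -0.54 0.19;-0.4 -0.42 0.12 0.09 -0.54 0.19;-0.4 -0.42 0.14 0.09 -0.54 0.19;-0.4 -0.41 0.17 0.09 -0.54 0.19;-0.4 -0.4 0.19 0.09 -0.54 0.19;-0.4 -0.39 0.22 0.09 -0.54 0.19")

```text
time_s: 1.43
eef_pos: [0.3994, 0.0869, 0.2819]
eef_rot: [0.201, 0.299, 0.929, -0.085]
wrist_force: [0.2, 0.3, -0.1]
opening: 1.001
grasp_force: 0.0
```

Request:
carry_out(plan="-0.4 -0.38 0.24 0.09 -0.54 0.19;-0.4 -0.37 0.27 0.09 -0.54 0.19;-0.38 -0.36 0.29 0.09 -0.54 0.19;-0.37 -0.35 0.32 0.09 -0.54 0.19;-0.36 -0.34 0.34 0.09 -0.54 0.19;-0.35 -0.33 0.36 0.09 -0.54 0.19;-0.33 -0.32 0.38 0.09 -0.54 0.19;-0.32 -0.31 0.4 0.09 -0.54 0.19")

```text
time_s: 2.1
eef_pos: [0.4473, -0.0986, 0.2696]
eef_rot: [0.39, 0.35, 0.836, -0.164]
wrist_force: [0.5, -0.3, 0.3]
opening: 1.001
grasp_force: 0.0
```

Run:
```python
from go import *
R=tool(np.pi/4,.87); g=np.array([.587,-.270,.092]); need(g+R.apply([0,0,.019-.12]),R,8)
```

```text
t 2.1 pos [ 0.447 -0.099  0.27 ] q [-0.156 -0.501  2.35  -0.796  0.694 -0.463] f [ 0.528 -0.328  0.348]
turn/row [-0.008  0.006 -0.005] total [-0.007  0.004 -0.004]
[-0.017 -0.066  0.568]
[-0.017 -0.066  0.568]
[-0.017 -0.067  0.568]
[-0.018 -0.067  0.568]
[-0.018 -0.068  0.568]
[-0.018 -0.068  0.568]
[-0.019 -0.069  0.568]
[-0.019 -0.069  0.568]
```

Request:
carry_out(plan="-0.02 -0.07 0.57 0 0 0;-0.02 -0.07 0.57 0 0 0;-0.02 -0.07 0.57 0 0 0;-0.02 -0.07 0.57 0 0 0;-0.02 -0.07 0.57 0 0 0;-0.02 -0.07 0.57 0 0 0;-0.02 -0.07 0.57 0 0 0;-0.02 -0.07 0.57 0 0 0")

```text
time_s: 2.77
eef_pos: [0.5297, -0.218, 0.1668]
eef_rot: [0.38, 0.351, 0.841, -0.158]
wrist_force: [0.7, 0.3, -0.1]
opening: 1.0
grasp_force: 0.0
```

Run:
```python
from go import *
R=tool(np.pi/4,.87); g=np.array([.587,-.270,.092]); need(g+R.apply([0,0,.019]),R,8)
o,p,Rc=cur()
a=snap('top','t1')['pixels'];b=snap('side','s1')['pixels']
im=np.hstack([cv2.resize(x,(400,400),interpolation=cv2.INTER_CUBIC) for x in(a[110:270,300:460],b[40:200,180:340])])
cv2.imwrite('pics/v1.png',im[:,:,::-1])
```

```text
t 2.7667 pos [ 0.53  -0.218  0.167] q [-0.462 -0.044  2.249 -1.137  0.268 -0.226] f [ 0.743  0.306 -0.14 ]
turn/row [-0.003 -0.026 -0.005] total [-0.002 -0.021 -0.004]
[0.015 0.013 0.395]
[0.016 0.012 0.395]
[0.017 0.012 0.395]
[0.018 0.012 0.395]
[0.019 0.012 0.395]
[0.02  0.012 0.395]
[0.021 0.012 0.395]
[0.022 0.012 0.395]
```

View pics/v1.png

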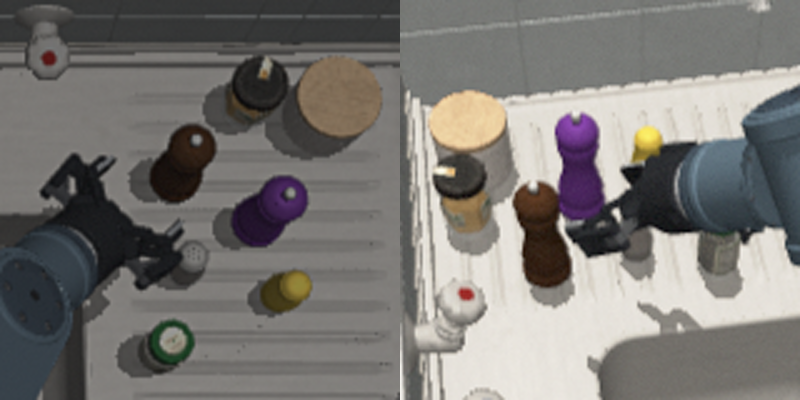

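The view shows the open gripper up-left of the mill, with nothing touched. Joint 4 sits at its limit, so I'll back off to a gentler tilt with a heading nearer radial.

Run:
```python
from go import *
R=tool(1.0,.6); g=np.array([.587,-.270,.096]); p1=g+R.apply([0,0,.019-.12]); need(p1,R,8)
need(g+R.apply([0,0,.019]),R,8,(p1,R))
```

```text
t 2.8667 pos [ 0.53  -0.22   0.168] q [-0.464 -0.043  2.246 -1.137  0.269 -0.227] f [ 1.406 -0.437 -0.055]
turn/row [-0.183  0.311 -0.207] total [-0.146  0.249 -0.166]
[-0.069 -0.023  0.023]
[-0.069 -0.025  0.02 ]
[-0.069 -0.027  0.018]
[-0.069 -0.029  0.015]
[-0.069 -0.03   0.012]
[-0.069 -0.032  0.009]
[-0.068 -0.034  0.007]
[-0.068 -0.035  0.004]
t 2.8667 pos [ 0.539 -0.239  0.179] q [-0.464 -0.043  2.246 -1.137  0.269 -0.227] f [ 1.406 -0.437 -0.055]
turn/row [0. 0. 0.] total [0. 0. 0.]
[-0.     0.     0.375]
[-0.     0.     0.375]
[-0.     0.     0.375]
[-0.     0.     0.375]
[-0.     0.     0.375]
[-0.     0.     0.375]
[-0.     0.     0.375]
[-0.     0.     0.375]
```

Request:
carry_out(plan="-0.07 -0.02 -0.1 -0.18 0.31 -0.21;-0.07 -0.02 -0.1 -0.18 0.31 -0.21;-0.07 -0.03 -0.1 -0.18 0.31 -0.21;-0.07 -0.03 -0.1 -0.18 0.31 -0.21;-0.07 -0.03 -0.1 -0.18 0.31 -0.21;-0.07 -0.03 -0.1 -0.18 0.31 -0.21;-0.07 -0.03 -0.1 -0.18 0.31 -0.21;-0.07 -0.03 -0.1 -0.18 0.31 -0.21")

```text
time_s: 3.53
eef_pos: [0.5197, -0.2204, 0.2]
eef_rot: [0.299, 0.284, 0.905, -0.1]
wrist_force: [0.6, -0.7, -0.2]
opening: 1.0
grasp_force: 0.0
```

Run:
```python
from go import *
R=tool(1.0,.6); g=np.array([.587,-.270,.096]); need(g+R.apply([0,0,.019-.06]),R,8)
```

```text
t 3.5333 pos [ 0.52 -0.22  0.2 ] q [-0.604 -0.163  2.16  -0.027  0.504 -1.548] f [ 0.588 -0.653 -0.15 ]
turn/row [-0.04   0.052 -0.034] total [-0.032  0.041 -0.027]
[-0.02  -0.007  0.289]
[-0.022 -0.008  0.289]
[-0.023 -0.009  0.288]
[-0.025 -0.01   0.288]
[-0.026 -0.012  0.288]
[-0.027 -0.013  0.288]
[-0.029 -0.014  0.288]
[-0.03  -0.015  0.288]
```

Request:
carry_out(plan="-0.02 -0.01 0.29 -0.04 0.05 -0.03;-0.02 -0.01 0.29 -0.04 0.05 -0.03;-0.02 -0.01 0.29 -0.04 0.05 -0.03;-0.03 -0.01 0.29 -0.04 0.05 -0.03;-0.03 -0.01 0.29 -0.04 0.05 -0.03;-0.03 -0.01 0.29 -0.04 0.05 -0.03;-0.03 -0.01 0.29 -0.04 0.05 -0.03;-0.03 -0.01 0.29 -0.04 0.05 -0.03")

```text
time_s: 4.2
eef_pos: [0.5685, -0.2583, 0.1291]
eef_rot: [0.284, 0.271, 0.916, -0.084]
wrist_force: [0.3, -0.4, 0.1]
opening: 0.999
grasp_force: 0.0
```

Run:
```python
from go import *
R=tool(1.0,.6); g=np.array([.587,-.270,.096]); need(g+R.apply([0,0,.019]),R,8)
a=snap('top','t2')['pixels'];b=snap('side','s2')['pixels']
im=np.hstack([cv2.resize(x,(400,400),interpolation=cv2.INTER_CUBIC) for x in(a[130:230,320:420],b[80:180,190:290])])
cv2.imwrite('pics/v2.png',im[:,:,::-1])
```

```text
t 4.2 pos [ 0.569 -0.258  0.129] q [-0.634  0.115  2.044  0.091  0.382 -1.703] f [ 0.271 -0.4    0.126]
turn/row [-0.002  0.003 -0.005] total [-0.002  0.002 -0.004]
[0.002 0.001 0.183]
[0.002 0.001 0.183]
[0.002 0.001 0.183]
[0.002 0.001 0.183]
[0.002 0.001 0.183]
[0.002 0.001 0.183]
[0.002 0.001 0.183]
[0.002 0.001 0.183]
```

View pics/v2.png

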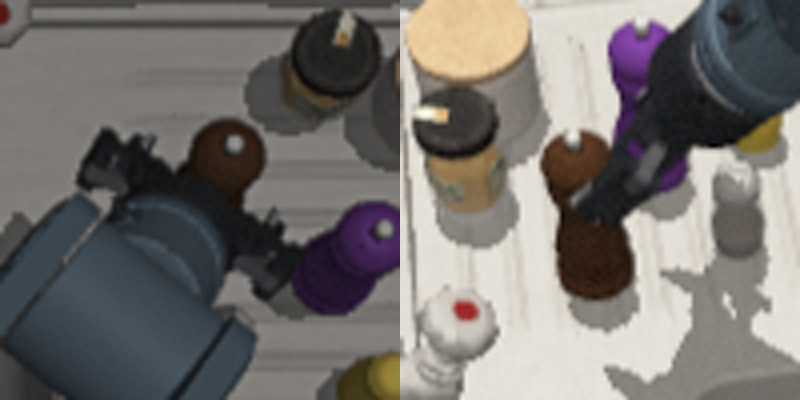

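The gripper straddles the mill and is centred: the knob is on the finger mid-line in the left crop, and the fingers are level with the neck in the right crop. It clears the purple mill, so I'll advance and close.

Request:
carry_out(plan="0 0 0.18 0 0 0;0 0 0.18 0 0 0;0 0 0.18 0 0 0;0 0 0.18 0 0 0;0 0 0.18 0 0 0;0 0 0.18 0 0 0;0 0 0.18 0 0 0;0 0 0.18 0 0 0")

```text
time_s: 4.97
eef_pos: [0.5962, -0.2771, 0.0813]
eef_rot: [0.285, 0.271, 0.916, -0.084]
wrist_force: [-0.2, 0.5, -0.6]
opening: 1.001
grasp_force: 0.0
```

Request:
carry_out(plan="0 0 0 0 0 0;0 0 0 0 0 0;0 0 0 0 0 0;0 0 0 0 0 0;0 0 0 0 0 0;0 0 0 0 0 0;0 0 0 0 0 0;0 0 0 0 0 0", claw=1)

```text
time_s: 5.63
eef_pos: [0.5961, -0.277, 0.0825]
eef_rot: [0.285, 0.271, 0.915, -0.084]
wrist_force: [-1.0, 1.0, 2.3]
opening: 0.557
grasp_force: 61.5
```

Request:
carry_out(plan="0 0 0 0 0 0;0 0 0 0 0 0;0 0 0 0 0 0;0 0 0 0 0 0;0 0 0 0 0 0;0 0 0 0 0 0;0 0 0 0 0 0;0 0 0 0 0 0")

```text
time_s: 6.3
eef_pos: [0.5962, -0.2771, 0.0825]
eef_rot: [0.285, 0.271, 0.915, -0.084]
wrist_force: [-2.3, 1.1, 4.9]
opening: 0.55
grasp_force: 61.8
```

Run:
```python
from go import *
o,p,R=cur(); print(o['opening']*85); need(p+[0,0,.03],R,8)
```

```text
46.71383348071438
t 6.3 pos [ 0.596 -0.277  0.083] q [-0.631  0.273  1.979  0.11   0.288 -1.721] f [-2.33   1.052  4.907]
turn/row [0. 0. 0.] total [0. 0. 0.]
[-0.053  0.    -0.077]
[-0.053  0.    -0.077]
[-0.053  0.    -0.077]
[-0.053  0.    -0.077]
[-0.053  0.    -0.077]
[-0.053  0.    -0.077]
[-0.053  0.    -0.077]
[-0.053  0.    -0.077]
```

Request:
carry_out(plan="-0.05 0 -0.08 0 0 0;-0.05 0 -0.08 0 0 0;-0.1 0 -0.15 0 0 0;-0.1 0 -0.15 0 0 0;-0.1 0 -0.15 0 0 0;-0.15 0 -0.22 0 0 0;-0.15 0 -0.22 0 0 0;-0.15 0 -0.22 0 0 0")

```text
time_s: 6.97
eef_pos: [0.5954, -0.2766, 0.1447]
eef_rot: [0.285, 0.271, 0.915, -0.084]
wrist_force: [-0.7, -1.0, -2.2]
opening: 0.555
grasp_force: 61.2
```

Request:
carry_out(plan="-0.2 0 -0.3 0 0 0;-0.2 0 -0.3 0 0 0;-0.2 0 -0.3 0 0 0;-0.2 0 -0.3 0 0 0;-0.2 0 -0.3 0 0 0;-0.2 0 -0.3 0 0 0;-0.1 0 -0.15 0 0 0;0 0 0 0 0 0")

```text
time_s: 7.63
eef_pos: [0.5951, -0.2765, 0.2406]
eef_rot: [0.287, 0.271, 0.915, -0.085]
wrist_force: [0.3, -0.2, -1.6]
opening: 0.554
grasp_force: 61.2
```

Run:
```python
from go import *
# tool heading at caddy ~ radial: yaw_y = 1.9 (heading 0.33)
o,p,R0=cur(); print('open',o['opening'])
R=tool(1.0,.6); need(np.array([.40,-.08,p[2]]),R,8)
R=tool(1.9,.6); c=np.array([.491,.308,.006+.096+.10])+R.apply([0,0,.019]); print(c)
need(c,R,16,(np.array([.40,-.08,p[2]]),tool(1.0,.6)))
a=snap('top','t3')['pixels'];b=snap('side','s3')['pixels']
im=np.hstack([cv2.resize(x,(400,400),interpolation=cv2.INTER_CUBIC) for x in(a[110:270,280:440],b[40:200,180:340])])
cv2.imwrite('pics/v3.png',im[:,:,::-1])
```

```text
open 0.5541027019912498
t 7.6333 pos [ 0.595 -0.277  0.241] q [-0.631  0.008  1.896  0.053  0.63  -1.659] f [ 0.258 -0.241 -1.597]
turn/row [-0.004  0.01  -0.006] total [-0.003  0.008 -0.005]
[ 0.694  0.183 -0.483]
[ 0.695  0.183 -0.483]
[ 0.695  0.184 -0.482]
[ 0.695  0.184 -0.481]
[ 0.696  0.185 -0.48 ]
[ 0.696  0.186 -0.479]
[ 0.697  0.186 -0.479]
[ 0.697  0.187 -0.478]
[0.501 0.311 0.186]
t 7.6333 pos [ 0.4   -0.08   0.241] q [-0.631  0.008  1.896  0.053  0.63  -1.659] f [ 0.258 -0.241 -1.597]
turn/row [-0.318  0.    -0.464] total [-0.508  0.    -0.743]
[ 0.211  0.6   -0.042]
[ 0.183  0.61  -0.022]
[ 0.154  0.618 -0.003]
[0.125 0.625 0.017]
[0.096 0.629 0.037]
[0.067 0.631 0.057]
[0.038 0.632 0.077]
[0.008 0.63  0.097]
[-0.021  0.626  0.117]
[-0.05   0.621  0.137]
[-0.078  0.613  0.156]
[-0.107  0.603  0.176]
[-0.134  0.592  0.195]
[-0.162  0.579  0.213]
[-0.188  0.563  0.231]
[-0.214  0.546  0.249]
```

View pics/v3.png

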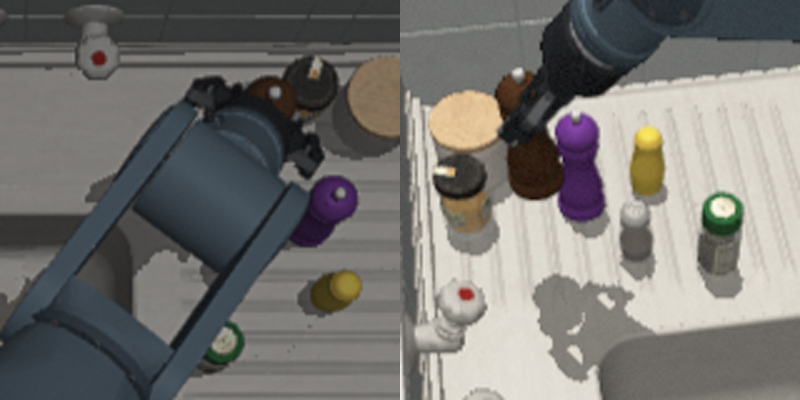

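The mill is held upright and clear of its neighbours. I'll carry it over now.

Request:
carry_out(plan="0.4 0.1 -0.28 0 0 0;0.69 0.18 -0.48 0 0 0;0.69 0.18 -0.48 0 0 0;0.69 0.18 -0.48 0 0 0;0.69 0.18 -0.48 0 0 0;0.69 0.19 -0.48 0 0 0;0.69 0.19 -0.48 0 0 0;0.69 0.19 -0.48 0 0 0")

```text
time_s: 8.4
eef_pos: [0.4086, -0.0892, 0.2362]
eef_rot: [0.283, 0.272, 0.916, -0.084]
wrist_force: [0.6, 0.4, -2.0]
opening: 0.551
grasp_force: 62.1
```

Request:
carry_out(plan="0.21 0.6 -0.04 -0.32 0 -0.46;0.18 0.61 -0.02 -0.32 0 -0.46;0.15 0.62 0 -0.32 0 -0.46;0.12 0.62 0.02 -0.32 0 -0.46;0.1 0.63 0.04 -0.32 0 -0.46;0.07 0.63 0.06 -0.32 0 -0.46;0.04 0.63 0.08 -0.32 0 -0.46;0.01 0.63 0.1 -0.32 0 -0.46")

```text
time_s: 9.07
eef_pos: [0.4622, 0.1061, 0.209]
eef_rot: [0.296, 0.06, 0.953, -0.017]
wrist_force: [-0.8, -1.2, -2.7]
opening: 0.557
grasp_force: 62.0
```

Run:
```python
from go import *
o,p,R0=cur(); print('open',o['opening'])
R=tool(1.9,.6); c=np.array([.491,.308,.006+.096+.11])+R.apply([0,0,.019]); print(c)
need(c,R,10)
```

```text
open 0.5571777334867705
[0.501 0.311 0.196]
t 9.0667 pos [0.462 0.106 0.209] q [ 0.036 -0.408  2.3   -0.145  0.658 -1.321] f [-0.808 -1.232 -2.664]
turn/row [-0.255  0.002 -0.376] total [-0.255  0.002 -0.376]
[-0.008  0.521  0.046]
[-0.028  0.519  0.059]
[-0.047  0.516  0.072]
[-0.067  0.512  0.085]
[-0.086  0.507  0.098]
[-0.105  0.501  0.111]
[-0.124  0.493  0.124]
[-0.142  0.485  0.136]
[-0.16   0.476  0.148]
[-0.178  0.466  0.16 ]
```

Request:
carry_out(plan="-0.01 0.52 0.05 -0.25 0 -0.38;-0.03 0.52 0.06 -0.25 0 -0.38;-0.05 0.52 0.07 -0.25 0 -0.38;-0.07 0.51 0.08 -0.25 0 -0.38;-0.09 0.51 0.1 -0.25 0 -0.38;-0.1 0.5 0.11 -0.25 0 -0.38;-0.12 0.49 0.12 -0.25 0 -0.38;-0.14 0.48 0.14 -0.25 0 -0.38")

```text
time_s: 9.73
eef_pos: [0.4939, 0.2694, 0.1985]
eef_rot: [0.294, -0.114, 0.948, 0.032]
wrist_force: [-0.6, 0.6, -2.8]
opening: 0.558
grasp_force: 62.0
```

Request:
carry_out(plan="-0.16 0.48 0.15 -0.25 0 -0.38;-0.18 0.47 0.16 -0.25 0 -0.38;0 0 0 0 0 0;0 0 0 0 0 0;0 0 0 0 0 0;0 0 0 0 0 0;0 0 0 0 0 0;0 0 0 0 0 0")

```text
time_s: 10.4
eef_pos: [0.5026, 0.3095, 0.1976]
eef_rot: [0.293, -0.156, 0.942, 0.045]
wrist_force: [-0.0, -0.1, -2.2]
opening: 0.554
grasp_force: 62.1
```

Run:
```python
from go import *
o,p,R0=cur(); print('open',o['opening'],'eul',p, R0.as_matrix())
R=tool(1.9,.6); c=np.array([.491,.308,.006+.096+.11])+R.apply([0,0,.019]); need(c,R,1)
T=snap('top','t4');S=snap('side','s4');a=T['pixels'];b=S['pixels']
im=np.hstack([cv2.resize(x,(400,400),interpolation=cv2.INTER_CUBIC) for x in(a[160:280,100:220],b[260:380,240:360])])
cv2.imwrite('pics/v4.png',im[:,:,::-1])
```

```text
open 0.5541168461665846 eul [0.503 0.309 0.198] [[-0.779 -0.32   0.539]
 [-0.268  0.947  0.176]
 [-0.567 -0.007 -0.824]]
t 10.4 pos [0.503 0.309 0.198] q [ 0.367 -0.077  2.073 -0.057  0.544 -1.492] f [-0.029 -0.134 -2.187]
turn/row [-0.08   0.028  0.015] total [-0.008  0.003  0.002]
[0.034 0.06  0.015]
```

View pics/v4.png

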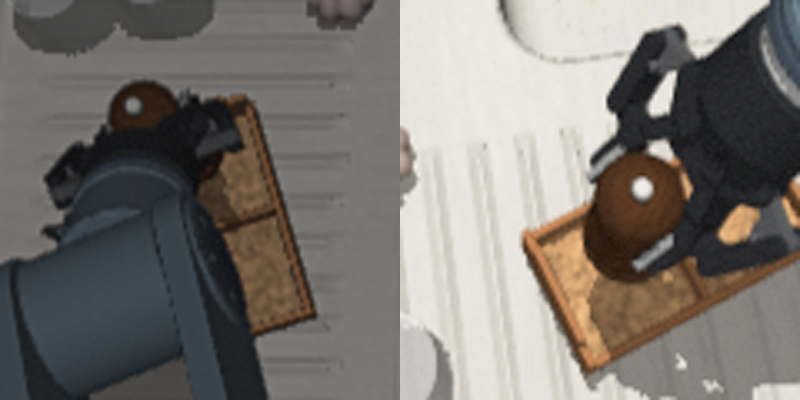

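The mill is held over the back compartment. Its knob is at about (139.9,191.5) in the top view and (312.3,316.4) in the side view.

Run:
```python
from go import *
T=np.load('pics/top0.npz');S=np.load('pics/side0.npz')
T=np.load('pics/t4.npz');S=np.load('pics/s4.npz')
k=tri(T,(139.9,191.5),S,(312.3,316.4));print(k)
# caddy refine: fit pose to wall-top pixels
from scipy.optimize import least_squares
T0=np.load('pics/top0.npz');S0=np.load('pics/side0.npz')
pts=[((0,.043,.029),(153,232.5),(331,349.5)),((0,-.043,.029),(182.5,222.5),(313.5,316.5)),((-.095,.049,.03),(160.5,265.5),(368.5,331.5)),((-.095,-.049,.03),(194.5,255),(347,295.5))]
def f(v):
    r=[]
    for X,a,b in pts:
        c,s=np.cos(v[2]),np.sin(v[2]); W=np.array([v[0]+c*X[0]-s*X[1],v[1]+s*X[0]+c*X[1],X[2]])
        r+=[proj(T0,W)-a,proj(S0,W)-b]
    return np.concatenate(r)
v=least_squares(f,[.4475,.2935,.32]);print(v.x,v.fun.round(1))
c,s=np.cos(v.x[2]),np.sin(v.x[2]);u=np.array([c,s])
print('back',v.x[:2]+.046*u,'front',v.x[:2]-.046*u)
```

```text
[0.493 0.307 0.263]
[0.448 0.293 0.323] [-1.1 -0.5  1.  -0.5 -0.4 -0.4 -0.3 -1.6 -1.3  0.1  0.5  0.2 -0.5 -0.9
 -0.3 -1.2]
back [0.491 0.308] front [0.404 0.279]
```

Request:
carry_out(plan="0.17 0 0.25 0 0 0;0.17 0 0.25 0 0 0;0.17 0 0.25 0 0 0;0.17 0 0.25 0 0 0;0.17 0 0.25 0 0 0;0.17 0 0.25 0 0 0;0.17 0 0.25 0 0 0;0.12 0 0.17 0 0 0")

```text
time_s: 11.17
eef_pos: [0.5029, 0.3091, 0.1035]
eef_rot: [0.293, -0.156, 0.942, 0.045]
wrist_force: [-0.1, -0.1, -3.1]
opening: 0.556
grasp_force: 62.1
```

Request:
carry_out(plan="0.03 0 0.04 0 0 0;0.03 0 0.04 0 0 0;0.03 0 0.04 0 0 0;0.02 0 0.03 0 0 0;0.02 0 0.02 0 0 0;0 0 0 0 0 0;0 0 0 0 0 0;0 0 0 0 0 0")

```text
time_s: 11.83
eef_pos: [0.503, 0.3093, 0.0964]
eef_rot: [0.294, -0.156, 0.942, 0.045]
wrist_force: [-0.4, 0.8, -2.7]
opening: 0.552
grasp_force: 62.1
```

Request:
carry_out(plan="0.02 0 0.03 0 0 0;0.02 0 0.03 0 0 0;0.02 0 0.03 0 0 0;0.02 0 0.02 0 0 0;0.01 0 0.02 0 0 0;0 0 0 0 0 0;0 0 0 0 0 0;0 0 0 0 0 0")

```text
time_s: 12.5
eef_pos: [0.5029, 0.3092, 0.0897]
eef_rot: [0.293, -0.156, 0.942, 0.045]
wrist_force: [0.5, -0.0, -2.2]
opening: 0.552
grasp_force: 62.1
```

Request:
carry_out(plan="0.01 0 0.01 0 0 0;0.01 0 0.01 0 0 0;0.01 0 0.02 0 0 0;0 0 0 0 0 0;0 0 0 0 0 0;0 0 0 0 0 0;0 0 0 0 0 0;0 0 0 0 0 0")

```text
time_s: 13.17
eef_pos: [0.5036, 0.3094, 0.0885]
eef_rot: [0.294, -0.156, 0.942, 0.045]
wrist_force: [0.4, -0.7, 4.1]
opening: 0.552
grasp_force: 62.6
```

The wrist force shows the base resting on the floor, so I'll release.

Request:
carry_out(plan="0 0 0 0 0 0;0 0 0 0 0 0;0 0 0 0 0 0;0 0 0 0 0 0;0 0 0 0 0 0;0 0 0 0 0 0;0 0 0 0 0 0;0 0 0 0 0 0", claw=-0.8)

```text
time_s: 13.83
eef_pos: [0.5028, 0.3091, 0.0877]
eef_rot: [0.293, -0.156, 0.942, 0.045]
wrist_force: [-0.9, -0.4, 0.8]
opening: 0.898
grasp_force: 0.0
```

Request:
carry_out(plan="0 0 -0.1 0 0 0;0 0 -0.2 0 0 0;0 0 -0.3 0 0 0;0 0 -0.4 0 0 0;0 0 -0.6 0 0 0;0 0 -0.6 0 0 0;0 0 -0.6 0 0 0;0 0 -0.6 0 0 0")

```text
time_s: 14.5
eef_pos: [0.4283, 0.2849, 0.2009]
eef_rot: [0.293, -0.156, 0.942, 0.045]
wrist_force: [0.3, 0.1, -0.3]
opening: 0.9
grasp_force: 0.0
```

Run:
```python
from go import *
o,p,R0=cur(); print(o['opening'])
R=tool(1.45,0); need(np.array([.42,-.05,.26]),R,16)
a=snap('top','t5')['pixels'];b=snap('side','s5')['pixels']
im=np.hstack([cv2.resize(x,(400,400),interpolation=cv2.INTER_CUBIC) for x in(a[160:280,100:220],b[260:380,240:360])])
cv2.imwrite('pics/v5.png',im[:,:,::-1])
```

```text
0.9001966773574056
t 14.5 pos [0.428 0.285 0.201] q [ 0.378 -0.285  2.236 -0.063  0.59  -1.481] f [ 0.342  0.139 -0.273]
turn/row [0.08  0.371 0.273] total [0.128 0.594 0.436]
[ 0.098 -0.492 -0.175]
[ 0.091 -0.496 -0.168]
[ 0.084 -0.5   -0.161]
[ 0.076 -0.503 -0.154]
[ 0.068 -0.506 -0.147]
[ 0.059 -0.509 -0.141]
[ 0.05  -0.512 -0.134]
[ 0.041 -0.514 -0.129]
[ 0.032 -0.516 -0.123]
[ 0.022 -0.518 -0.118]
[ 0.012 -0.519 -0.113]
[ 0.002 -0.52  -0.109]
[-0.008 -0.521 -0.105]
[-0.018 -0.521 -0.101]
[-0.029 -0.522 -0.098]
[-0.039 -0.521 -0.095]
```

View pics/v5.png

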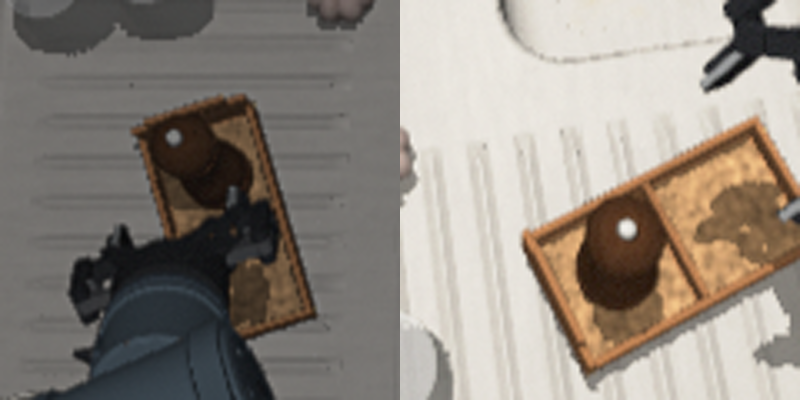

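The mill stands upright in the back compartment, with its knob at crop positions (173,137) and (626,229), and it is released. Next is the shaker.

Request:
carry_out(plan="0.1 -0.49 -0.18 0.08 0.37 0.27;0.09 -0.5 -0.17 0.08 0.37 0.27;0.08 -0.5 -0.16 0.08 0.37 0.27;0.08 -0.5 -0.15 0.08 0.37 0.27;0.07 -0.51 -0.15 0.08 0.37 0.27;0.06 -0.51 -0.14 0.08 0.37 0.27;0.05 -0.51 -0.13 0.08 0.37 0.27;0.04 -0.51 -0.13 0.08 0.37 0.27", claw=-1)

```text
time_s: 15.27
eef_pos: [0.425, 0.1168, 0.2291]
eef_rot: [0.149, -0.049, 0.987, 0.023]
wrist_force: [0.6, -0.1, -0.1]
opening: 1.0
grasp_force: 0.0
```

Request:
carry_out(plan="0.03 -0.52 -0.12 0.08 0.37 0.27;0.02 -0.52 -0.12 0.08 0.37 0.27;0.01 -0.52 -0.11 0.08 0.37 0.27;0 -0.52 -0.11 0.08 0.37 0.27;-0.01 -0.52 -0.1 0.08 0.37 0.27;-0.02 -0.52 -0.1 0.08 0.37 0.27;-0.03 -0.52 -0.1 0.08 0.37 0.27;-0.04 -0.52 -0.1 0.08 0.37 0.27")

```text
time_s: 15.93
eef_pos: [0.422, -0.0508, 0.2587]
eef_rot: [0.0, 0.059, 0.998, -0.0]
wrist_force: [1.1, -0.2, 0.5]
opening: 1.001
grasp_force: 0.0
```

Run:
```python
from go import *
R=tool(1.2,0); need(np.array([.4775,-.2745,.17]),R,8)
```

```text
t 15.9333 pos [ 0.422 -0.051  0.259] q [-0.4   -0.198  1.927 -0.001  1.412 -1.852] f [ 1.052 -0.223  0.484]
turn/row [-0.001  0.     0.315] total [-0.001  0.     0.252]
[-0.255 -0.673  0.278]
[-0.276 -0.665  0.278]
[-0.297 -0.656  0.278]
[-0.318 -0.646  0.278]
[-0.338 -0.636  0.278]
[-0.358 -0.625  0.277]
[-0.377 -0.614  0.277]
[-0.396 -0.601  0.277]
```

Request:
carry_out(plan="-0.25 -0.67 0.28 0 0 0.31;-0.28 -0.66 0.28 0 0 0.31;-0.3 -0.66 0.28 0 0 0.31;-0.32 -0.65 0.28 0 0 0.32;-0.34 -0.64 0.28 0 0 0.32;-0.36 -0.62 0.28 0 0 0.32;-0.38 -0.61 0.28 0 0 0.32;-0.4 -0.6 0.28 0 0 0.32")

```text
time_s: 16.6
eef_pos: [0.479, -0.2745, 0.1684]
eef_rot: [0.001, 0.185, 0.983, -0.0]
wrist_force: [0.3, -0.1, 0.0]
opening: 1.002
grasp_force: 0.0
```

Run:
```python
from go import *
R=tool(1.2,0); need(np.array([.4775,-.2745,.033]),R,8)
a=snap('top','t6')['pixels'];b=snap('side','s6')['pixels']
im=np.hstack([cv2.resize(x,(400,400),interpolation=cv2.INTER_CUBIC) for x in(a[160:260,330:430],b[80:180,220:320])])
cv2.imwrite('pics/v6.png',im[:,:,::-1])
```

```text
t 16.6 pos [ 0.479 -0.275  0.168] q [-0.736  0.194  1.725  0.001  1.221 -1.935] f [ 0.275 -0.056  0.044]
turn/row [ 0.     0.002 -0.001] total [ 0.     0.002 -0.001]
[ 0.005 -0.002  0.423]
[ 0.005 -0.002  0.423]
[ 0.005 -0.002  0.423]
[ 0.005 -0.002  0.423]
[ 0.005 -0.002  0.423]
[ 0.005 -0.002  0.423]
[ 0.005 -0.002  0.423]
[ 0.004 -0.002  0.423]
```

View pics/v6.png

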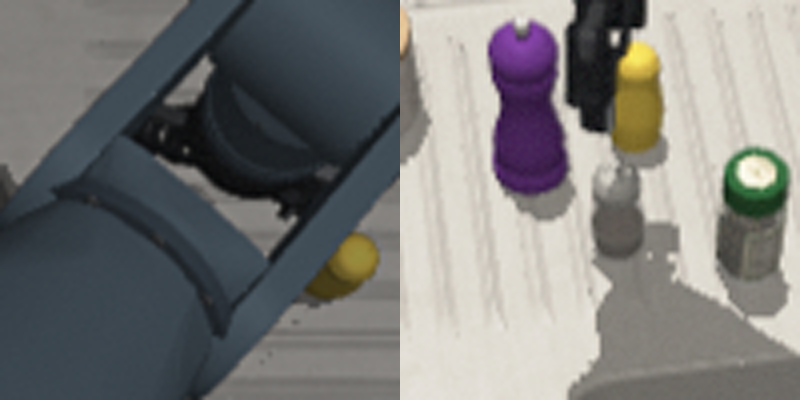

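The shaker still stands at its measured spot, with its dome at about (615,175) in the right crop, and the gripper is above it. I'll descend.

Request:
carry_out(plan="0.01 0 0.5 0 0 0;0.01 0 0.5 0 0 0;0.01 0 0.5 0 0 0;0.01 0 0.5 0 0 0;0 0 0.5 0 0 0;0 0 0.4 0 0 0;0 0 0.3 0 0 0;0 0 0.18 0 0 0")

```text
time_s: 17.37
eef_pos: [0.4771, -0.2716, 0.033]
eef_rot: [0.0, 0.184, 0.983, 0.0]
wrist_force: [0.4, 0.4, -0.1]
opening: 0.999
grasp_force: 0.0
```

Request:
carry_out(plan="0 0 0 0 0 0;0 0 0 0 0 0;0 0 0 0 0 0;0 0 0 0 0 0;0 0 0 0 0 0;0 0 0 0 0 0;0 0 0 0 0 0;0 0 0 0 0 0", claw=1)

```text
time_s: 18.03
eef_pos: [0.4788, -0.2738, 0.0364]
eef_rot: [0.003, 0.184, 0.983, -0.001]
wrist_force: [-2.2, -0.3, 5.6]
opening: 0.428
grasp_force: 59.3
```

Request:
carry_out(plan="0 0 0 0 0 0;0 0 0 0 0 0;0 0 0 0 0 0;0 0 0 0 0 0;0 0 0 0 0 0;0 0 0 0 0 0;0 0 0 0 0 0;0 0 0 0 0 0")

```text
time_s: 18.7
eef_pos: [0.4788, -0.2738, 0.0364]
eef_rot: [0.003, 0.184, 0.983, -0.001]
wrist_force: [-1.5, 0.4, 5.8]
opening: 0.429
grasp_force: 59.3
```

Request:
carry_out(plan="0 0 -0.1 0 0 0;0 0 -0.15 0 0 0;0 0 -0.2 0 0 0;0 0 -0.3 0 0 0;0 0 -0.4 0 0 0;0 0 -0.5 0 0 0;0 0 -0.5 0 0 0;0 0 -0.5 0 0 0")

```text
time_s: 19.37
eef_pos: [0.4777, -0.2726, 0.1427]
eef_rot: [0.002, 0.184, 0.983, -0.0]
wrist_force: [0.7, -0.7, -0.9]
opening: 0.426
grasp_force: 59.4
```

Request:
carry_out(plan="0 0 -0.5 0 0 0;0 0 -0.5 0 0 0;0 0 -0.4 0 0 0;0 0 -0.2 0 0 0;0 0 0 0 0 0;0 0 0 0 0 0;0 0 0 0 0 0;0 0 0 0 0 0")

```text
time_s: 20.03
eef_pos: [0.4768, -0.272, 0.2033]
eef_rot: [0.0, 0.184, 0.983, 0.0]
wrist_force: [-0.1, -1.0, -0.8]
opening: 0.426
grasp_force: 59.4
```

Run:
```python
from go import *
o,p,R0=cur(); print(o['opening'],o['grasp_force'])
a=snap('top','t7')['pixels'];b=snap('side','s7')['pixels']
im=cv2.resize(b[40:180,200:340],(600,600),interpolation=cv2.INTER_CUBIC)
cv2.imwrite('pics/v7.png',im[:,:,::-1])
R=tool(1.5,0); need(np.array([.40,-.05,.22]),R,8)
R2=tool(1.89,0); need(np.array([.404,.279,.22]),R2,12,(np.array([.40,-.05,.22]),R))
```

```text
0.42604308806191926 59.36098310705802
t 20.1333 pos [ 0.477 -0.272  0.204] q [-0.735  0.15   1.701  0.001  1.291 -1.936] f [-0.247  0.704 -0.246]
turn/row [ 0.001  0.001 -0.374] total [ 0.001  0.001 -0.299]
[ 0.475  0.56  -0.052]
[ 0.454  0.578 -0.051]
[ 0.432  0.594 -0.051]
[ 0.41   0.61  -0.051]
[ 0.387  0.625 -0.052]
[ 0.363  0.639 -0.052]
[ 0.339  0.652 -0.052]
[ 0.314  0.664 -0.052]
t 20.1333 pos [ 0.4  -0.05  0.22] q [-0.735  0.15   1.701  0.001  1.291 -1.936] f [-0.247  0.704 -0.246]
turn/row [ 0.     0.    -0.325] total [ 0.    0.   -0.39]
[0.04  0.684 0.   ]
[0.018 0.685 0.   ]
[-0.004  0.685  0.   ]
[-0.027  0.685  0.   ]
[-0.049  0.684  0.   ]
[-0.071  0.682  0.   ]
[-0.093  0.679  0.   ]
[-0.115  0.676  0.   ]
[-0.137  0.672  0.   ]
[-0.159  0.667  0.   ]
[-0.18   0.661  0.   ]
[-0.202  0.655  0.   ]
```

View pics/v7.png

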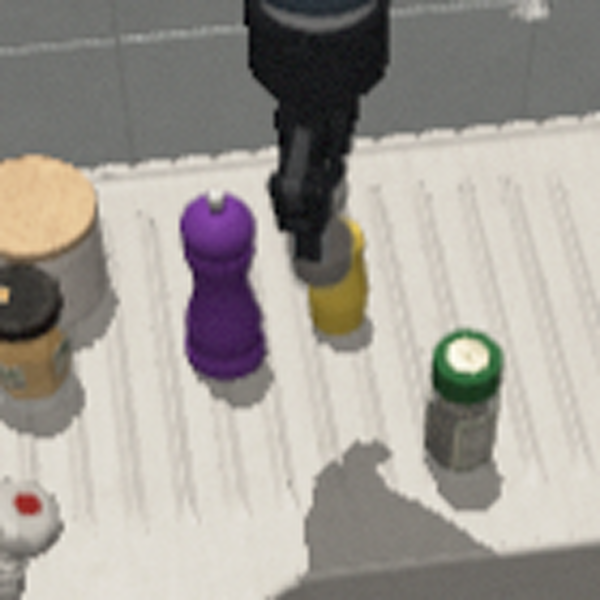

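The shaker is held upright and lifted clear, with its body at about (320,255) in the crop and the jar untouched. I'll carry it over.

Request:
carry_out(plan="0.3 0.36 -0.05 0 0 -0.37;0.45 0.58 -0.05 0 0 -0.37;0.43 0.59 -0.05 0 0 -0.37;0.41 0.61 -0.05 0 0 -0.37;0.39 0.62 -0.05 0 0 -0.37;0.36 0.64 -0.05 0 0 -0.37;0.34 0.65 -0.05 0 0 -0.37;0.31 0.66 -0.05 0 0 -0.37")

```text
time_s: 20.8
eef_pos: [0.4037, -0.0595, 0.2198]
eef_rot: [0.001, 0.036, 0.999, -0.0]
wrist_force: [-0.3, 0.4, -1.3]
opening: 0.433
grasp_force: 59.4
```

Request:
carry_out(plan="0.04 0.68 0 0 0 -0.33;0.02 0.68 0 0 0 -0.33;0 0.68 0 0 0 -0.33;-0.03 0.68 0 0 0 -0.33;-0.05 0.68 0 0 0 -0.33;-0.07 0.68 0 0 0 -0.33;-0.09 0.68 0 0 0 -0.33;-0.11 0.68 0 0 0 -0.33")

```text
time_s: 21.47
eef_pos: [0.4067, 0.159, 0.2196]
eef_rot: [0.001, -0.096, 0.995, -0.001]
wrist_force: [1.1, -0.0, 0.5]
opening: 0.43
grasp_force: 59.4
```

Run:
```python
from go import *
R=tool(1.89,0); need(np.array([.399,.278,.19]),R,6)
```

```text
t 21.4667 pos [0.407 0.159 0.22 ] q [ 0.101 -0.132  1.951 -0.001  1.321 -1.661] f [ 1.068 -0.039  0.462]
turn/row [-0.003  0.002 -0.213] total [-0.002  0.001 -0.128]
[-0.063  0.493  0.123]
[-0.073  0.492  0.123]
[-0.084  0.49   0.123]
[-0.094  0.488  0.123]
[-0.104  0.486  0.123]
[-0.115  0.484  0.123]
```

Request:
carry_out(plan="-0.06 0.49 0.12 0 0 -0.21;-0.07 0.49 0.12 0 0 -0.21;-0.08 0.49 0.12 0 0 -0.21;-0.09 0.49 0.12 0 0 -0.21;-0.1 0.49 0.12 0 0 -0.21;-0.12 0.48 0.12 0 0 -0.21;0 0 0 0 0 0;0 0 0 0 0 0")

```text
time_s: 22.13
eef_pos: [0.3985, 0.2768, 0.1902]
eef_rot: [0.0, -0.158, 0.987, -0.001]
wrist_force: [0.4, -0.6, -1.3]
opening: 0.43
grasp_force: 59.4
```

Run:
```python
from go import *
R=tool(1.89,0); need(np.array([.399,.278,.057]),R,8)
T=snap('top','t8');b=snap('side','s8')
im=np.hstack([cv2.resize(x,(400,400),interpolation=cv2.INTER_CUBIC) for x in(T['pixels'][160:280,100:220],b['pixels'][260:380,260:380])])
cv2.imwrite('pics/v8.png',im[:,:,::-1])
```

```text
t 22.1333 pos [0.399 0.277 0.19 ] q [ 0.363  0.021  1.869 -0.002  1.252 -1.525] f [ 0.378 -0.591 -1.296]
turn/row [-0.003 -0.    -0.002] total [-0.002 -0.    -0.002]
[-0.003  0.004  0.416]
[-0.003  0.004  0.416]
[-0.003  0.004  0.416]
[-0.003  0.004  0.416]
[-0.003  0.004  0.416]
[-0.003  0.004  0.416]
[-0.003  0.003  0.416]
[-0.003  0.003  0.416]
```

View pics/v8.png

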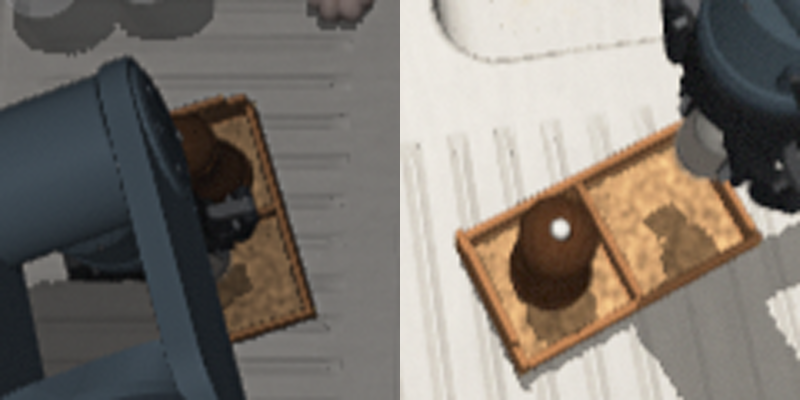

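The shaker hangs over the front compartment, with its shadow inside it, and the mill is untouched. The gripper's body will stay clear of the mill on the way down.

Request:
carry_out(plan="0 0 0.4 0 0 0;0 0 0.5 0 0 0;0 0 0.5 0 0 0;0 0 0.5 0 0 0;0 0 0.5 0 0 0;0 0 0.4 0 0 0;0 0 0.25 0 0 0;0 0 0.15 0 0 0")

```text
time_s: 22.9
eef_pos: [0.3993, 0.2753, 0.0621]
eef_rot: [0.0, -0.157, 0.988, -0.001]
wrist_force: [0.4, 0.0, -0.7]
opening: 0.431
grasp_force: 59.4
```

Request:
carry_out(plan="0 0 0.08 0 0 0;0 0 0.06 0 0 0;0 0 0.06 0 0 0;0 0 0.05 0 0 0;0 0 0 0 0 0;0 0 0 0 0 0;0 0 0 0 0 0;0 0 0 0 0 0")

```text
time_s: 23.57
eef_pos: [0.3998, 0.2764, 0.0534]
eef_rot: [0.001, -0.157, 0.988, -0.001]
wrist_force: [0.2, 0.2, -1.4]
opening: 0.426
grasp_force: 59.5
```

Request:
carry_out(plan="0 0 0.06 0 0 0;0 0 0.06 0 0 0;0 0 0.05 0 0 0;0 0 0.03 0 0 0;0 0 0.03 0 0 0;0 0 0 0 0 0;0 0 0 0 0 0;0 0 0 0 0 0")

```text
time_s: 24.23
eef_pos: [0.3997, 0.2763, 0.0439]
eef_rot: [0.001, -0.157, 0.988, -0.001]
wrist_force: [-0.2, 0.6, -0.9]
opening: 0.427
grasp_force: 59.5
```

Request:
carry_out(plan="0 0 0.02 0 0 0;0 0 0.02 0 0 0;0 0 0.01 0 0 0;0 0 0 0 0 0;0 0 0 0 0 0;0 0 0 0 0 0;0 0 0 0 0 0;0 0 0 0 0 0")

```text
time_s: 24.9
eef_pos: [0.3999, 0.2764, 0.0424]
eef_rot: [0.001, -0.157, 0.988, -0.001]
wrist_force: [-2.1, -0.6, 4.9]
opening: 0.425
grasp_force: 60.2
```

Request:
carry_out(plan="0 0 0 0 0 0;0 0 0 0 0 0;0 0 0 0 0 0;0 0 0 0 0 0;0 0 0 0 0 0;0 0 0 0 0 0;0 0 0 0 0 0;0 0 0 0 0 0", claw=-0.6)

```text
time_s: 25.57
eef_pos: [0.3997, 0.2763, 0.0419]
eef_rot: [0.001, -0.157, 0.988, -0.001]
wrist_force: [0.2, 0.3, -0.5]
opening: 0.803
grasp_force: 0.0
```

Request:
carry_out(plan="0 0 -0.1 0 0 0;0 0 -0.2 0 0 0;0 0 -0.3 0 0 0;0 0 -0.5 0 0 0;0 0 -0.5 0 0 0;0 0 -0.6 0 0 0;0 0 -0.6 0 0 0;0 0 -0.6 0 0 0")

```text
time_s: 26.23
eef_pos: [0.3992, 0.2764, 0.1798]
eef_rot: [0.001, -0.157, 0.988, -0.001]
wrist_force: [-0.3, 0.4, 0.4]
opening: 0.799
grasp_force: 0.0
```

Request:
carry_out(plan="0.5 0 -0.2 0 0 0;0.6 0 -0.2 0 0 0;0.6 0 -0.2 0 0 0;0.2 0 0 0 0 0;0 0 0 0 0 0;0 0 0 0 0 0;0 0 0 0 0 0;0 0 0 0 0 0")

```text
time_s: 26.9
eef_pos: [0.3277, 0.253, 0.2016]
eef_rot: [0.001, -0.157, 0.988, -0.001]
wrist_force: [-0.6, -0.1, -0.0]
opening: 0.8
grasp_force: 0.0
```

Run:
```python
from go import *
o,p,R=cur();print(o['time_s'],p,o['grasp_force'])
T=snap('top','t9');b=snap('side','s9')
im=np.hstack([cv2.resize(x,(400,400),interpolation=cv2.INTER_CUBIC) for x in(T['pixels'][160:280,100:220],b['pixels'][260:380,260:380])])
cv2.imwrite('pics/v9.png',im[:,:,::-1])
```

```text
26.9 [0.328 0.253 0.202] 0.0
```

View pics/v9.png

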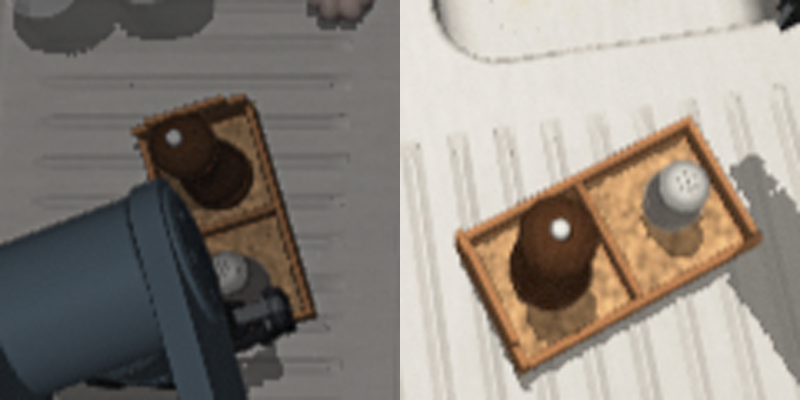

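Both stand upright and centred in their compartments: the mill knob is at (560,229) and the shaker dome at (684,180) in the right crop. The gripper is clear, so I'll hand in.

```bash
python3 -c "
from bench import ctrl
print(ctrl.hand_in())"
```

```text
the job is handed in; nothing more can be done
None
```

The job is handed in at about 27 s: the last pictures show the pepper mill upright in the back compartment and the salt shaker upright in the front one, both released; the spice jar and garlic were never approached, and the hand-in returned no verdict.

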